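# Hold an offcut in the corner of a sawing board

### The arm

A 6-joint arm with a two-finger parallel gripper is mounted at the origin on a cart in front of the work surface, level with it; the furniture and walls round the work are solid. World frame = base frame: x ahead of the robot, y to its left, z up, the work surface at z = 0. Lengths are in mm, angles in rad, forces in N, time in s.
With the tool pointing down it reaches from about 300 to 850 mm from the base axis. Payload 5.4 kg.
Tool frame: the origin (TCP) lies at the very end of the fingers, on their centre line; the grasp point (between the pads) lies 19 mm behind it; z points along the fingers, y is the line along which they close (so a half turn about z gives the same grasp; the last joint's range is limited). The gripper opens to 85 mm and grips with 20 to 120 N. Pads are 22 mm wide; open, the fingers measure 114 mm over their backs; the gripper's body (76 mm by 85 mm) begins 54 mm behind the grasp point. The pads swing forward as they close: fully open they stand 13 mm farther back than shut.
Start: joints at [-0.21, 0.158, 1.597, -0, 1.386, -0.21], TCP at [574.984, -0.018, 231.299] pointing down, gripper open.
Joint ranges: [-2.91, 2.91], [-0.94, 2.29], [0.18, 2.7], [-1.29, 4.43], [0.17, 2.64], [-3, 3]. Speed limits (rad/s): [2.57, 2.57, 3.14, 3.14, 3.14, 3.14].

### API

Orientations are given as a unit quaternion [w, x, y, z].
In Python, from workcell import bot gives the robot as it stands.
- The arm moves only by the shell command python3 -m crank 'ROWS' [OPENING]. ROWS is JSON, a list that holds one entry, the list of rows, each a list of 4 numbers: the shift along the world's x, y, z in mm, then the turn about the world's z in degrees. A call has 1 to 8 rows; each row is the pose to reach, as a shift and turn from the pose commanded when the call began; what a row does not reach only later rows make up. A row lasts 1/10 s, in which the tool goes at most 50 mm and 8.59 degrees, less where a joint would pass 70% of its speed; a pose out of reach is approached as far as the arm can. A call with a gripper value outside its range is refused whole. OPENING is the finger opening in mm, from 0 to 85.4, set as the call begins (- or left out, the last holds). The fingers move at their own pace and stop on an object; the grip force is fixed at half the most. Time passes only in rows, so rows that repeat a pose let the fingers close. It gives the time, the measured TCP pose, the force, the opening and the grip force at its end, in the units of the state.
- bot.get_state(): the state, without advancing time (a new reading comes with each control period).
- bot.capture(name): name is "scene" or "side" or "wrist"; returns the picture (384x512x3 uint8, blue, green, red); there is no depth.
- bot.camera_info(name): a dict with "intrinsics" (3x3 intrinsics, pixels), "world_from_camera" (4x4, takes a point from camera to world coordinates). Camera axes: x right, y down, z forward; pixel columns grow to the right and rows downward; lengths in mm; the calibration is good to about 2 mm. A picture is of the moment at which its call begins: read the wrist's pose just before it. camera_info takes no time and is no camera call; for the wrist camera it gives the pose at the moment of the call.
- bot.close_job(): hands the job in; it is judged then, once.
Trained networks look in the newest picture that a camera, given by its name, has taken for a name from the list of things; names that differ only in an ending like _2 or _b are one class to them, and where a whole thing is asked for, a point or a joint stands for the part that bears it (a point fixed in the world has none). Each returns a list of dicts, best first, with "conf" (0 to 1); they miss things now and then, are a little off and sometimes report something else, mostly with a low value. They report only what shows in the picture. A call takes as long as a camera call.
- bot.search_frame(camera, target): "rect" ([centre column, centre row, width, height] in pixels, round what is visible of it).
The state is a dict: "clock": time; "joints": joint angles; "dq": joint speeds; "joint_torque": joint torques, N m; "position": TCP position; "orientation": TCP orientation; "contact_force": force on the tool from outside, world axes, zero at the start; "moment": the same for the moment, N m; "gripper_width": finger opening in mm; "gripper_force": force on a finger pad.
Only numpy, scipy, OpenCV 4.12 (cv2) and the standard library are available. Lean on these libraries where they do the work, as an engineer would, in place of code of your own. Each camera call takes 0.05 s, during which the arm holds its last target. There are 200 camera calls.

### The job

Get the pine offcut ready for a colleague to saw: lay it flat on the sawing board, long side along the fence, and let go of it; then, with the fingertips, bring it flush against the fence with its end touching the dark stop block. Finish while holding it there with one firm diagonal push, pressing it against the fence and down on the board together (about 10 N each way); do not let go at the end. Do not disturb the tape measure, the screwdriver and the pliers.

Things in the scene. Friction and masses are not known exactly. Their poses are not given: they have to be found in the camera images.
- offcut: Loose pine offcut, a plain bar 42 mm (its x) by 115 mm (its y) by 30 mm tall, about 75 g; origin at the centre of its underside, z up. It may be laid either way round.
- board: Sawing board fixed to the bench: a plywood bed 160 mm (its x) by 230 mm (its y), its top 12 mm above the bench, with a fence and a stop that stand 34 mm above the bed. Origin on the bench under the middle of the bed; x points square to the fence, away from the robot; y along the fence to the stop, to the robot's left; z up. Its place varies, turned up to 0.3 rad.
- bed: The plywood bed of the sawing board on which the offcut is laid; same origin and axes as the board, its top 12 mm above the origin.
- fence: Wooden fence on the far edge of the bed, 20 mm thick, 230 mm long, working face at x = +60 mm in the board's frame, back at +80 mm, with a saw kerf; origin and axes as the board's. It is taller than the offcut: no finger fits behind an offcut that is flush with it, so lay the offcut down about 35 mm short of it and slide it the rest.
- stop: Dark wooden stop block at the left (+y) end of the bed in front of the fence, 70 mm by 25 mm, from x = -10 to +60 mm and y = +90 to +115 mm in the board's frame (working face at y = +90 mm, looking to -y); origin and axes as the board's.
- corner (a point): The inner corner where fence face, stop face and bed top meet, axes as the board's, at (60, 90, 12) mm in the board's frame. The seated offcut has its origin at x = -21, y = -57.5, z = 0 mm from here.
- tape_measure: Yellow tape measure, 34 x 72 x 62 mm, standing beyond the work; leave it alone. Origin at the centre of its underside.
- screwdriver: Screwdriver with black and orange handle, 213 mm long, lying left of the board; leave it alone. Origin under its middle.
- pliers: Pliers with red handles, 182 mm long, lying right of the offcut; leave them alone. Origin under their middle.

How it is judged (in metres and radians):
On the way:
1. the offcut lies flat on the bed of the sawing board, let go (contact force between the fingers and offcut below 0.1 N and contact force between offcut and bed above 0.2 N and angle between offcut's own z axis and vertical below 0.06 rad and z of offcut in the frame of corner between -0.003 and 0.004 m), for 0.2 s.
At the end, for the whole second after the job is handed in: The offcut lies still and flat on the bed (3 mm, 0.06 rad), flush with the fence (2.5 mm, 0.04 rad), its end within 3.5 mm of the stop; the fingers press it with over 3 N, and it bears on the fence with over 3 N and on the bed with over 3 N at once, while the arm keeps its pose (x of offcut in the frame of corner between -0.0235 and -0.0185 m and y of offcut in the frame of corner between -0.061 and -0.055 m and z of offcut in the frame of corner between -0.003 and 0.003 m and angle between offcut's own z axis and vertical below 0.06 rad and angle between the y axis of offcut and the y axis of corner, either way round below 0.04 rad and contact force between offcut and fence above 3 N and contact force between offcut and bed above 3 N and contact force between the fingers and offcut above 3 N and linear speed of offcut below 0.01 m/s); the arm keeps its last pose, push and grip.
It fails at once if the yellow tape measure is disturbed (moved more than 20 mm) (distance of tape_measure from where it was at the start of the episode above 0.02 m).
It fails at once if the screwdriver is disturbed (moved more than 20 mm) (distance of screwdriver from where it was at the start of the episode above 0.02 m).
It fails at once if the red pliers is disturbed (moved more than 20 mm) (distance of pliers from where it was at the start of the episode above 0.02 m).
It also fails if it takes over 61 s, if anything falls off the work surface, if the arm or the gripper's body presses on something with over 40 N, if the wrist force passes 120 N, or if a joint passes its speed limit or range.

## Working session

There is one attempt and no reset: what is moved stays moved. The work goes in short steps, Python scripts to look and compute and a shell command to move; the robot and the scene stay as the last step left them, time stands still between calls to the robot, and variables do not carry over. Pictures are saved under pics/ and viewed, at most 10 in all, crops included, and the job is handed in when it is done.

```bash
mkdir -p pics; ls; python3 - <<'E'
from workcell import bot
import cv2,numpy as np
for c in ["scene","wrist"]:
    im=bot.capture(c); cv2.imwrite(f"pics/{c}0.png",im)
    i=bot.camera_info(c); print(c,np.round(i["intrinsics"],1).tolist(),np.round(i["world_from_camera"],3).tolist())
    for t in ["offcut","board","fence","stop","tape_measure","screwdriver","pliers"]:
        print(t,[(np.round(d["rect"]).tolist(),round(d["conf"],2)) for d in bot.search_frame(c,t)[:2]])
s=bot.get_state();print(s)
E
```

```text
pics
scene [[432.1, 0.0, 247.9], [0.0, 432.1, 194.6], [0.0, 0.0, 1.0]] [[0.881, -0.351, 0.318, 58.597], [-0.474, -0.649, 0.596, -1017.203], [-0.003, -0.675, -0.738, 1244.462], [0.0, 0.0, 0.0, 1.0]]
offcut [([253.0, 243.0, 16.0, 29.0], 0.96)]
board [([216.0, 184.0, 61.0, 57.0], 0.78)]
fence [([231.0, 175.0, 31.0, 42.0], 0.91)]
stop [([208.0, 162.0, 20.0, 14.0], 0.51)]
tape_measure [([274.0, 193.0, 14.0, 20.0], 0.59), ([209.0, 161.0, 18.0, 17.0], 0.43)]
screwdriver [([168.0, 153.0, 26.0, 14.0], 0.69), ([277.0, 298.0, 57.0, 28.0], 0.2)]
pliers [([277.0, 298.0, 58.0, 28.0], 0.56)]
wrist [[270.2, 0.0, 254.7], [0.0, 270.2, 191.1], [0.0, 0.0, 1.0]] [[1.0, 0.0, 0.001, 574.048], [0.001, -0.965, -0.263, 65.763], [0.001, 0.263, -0.965, 373.643], [0.0, 0.0, 0.0, 1.0]]
offcut [([209.0, 300.0, 47.0, 44.0], 0.79)]
board [([195.0, 94.0, 138.0, 187.0], 0.78), ([185.0, 90.0, 116.0, 175.0], 0.66)]
fence [([252.0, 93.0, 18.0, 184.0], 0.79)]
stop [([211.0, 3.0, 62.0, 6.0], 0.84), ([210.0, 299.0, 41.0, 45.0], 0.35)]
tape_measure [([327.0, 227.0, 37.0, 54.0], 0.77)]
screwdriver []
pliers []
{'clock': 0.8, 'joints': array([-2.10084785e-01,  1.58381472e-01,  1.59696574e+00,  1.05611426e-05,
        1.38617830e+00, -2.10071123e-01]), 'dq': array([-0.000519  , -0.00028206, -0.00163851,  0.00202003,  0.00113392,
        0.00023976]), 'joint_torque': array([-1.32311474e-03, -3.95987678e+01, -3.31686580e+01, -2.23388033e-04,
        4.35921611e-04,  1.25663712e-05]), 'position': array([ 5.75006988e+02, -1.06429079e-02,  2.31326748e+02]), 'orientation': array([2.53437201e-05, 7.07112296e-01, 7.07101265e-01, 2.26222462e-05]), 'contact_force': array([ 0.5153401 ,  0.57559935, -0.11319189]), 'moment': array([-0.05287872, -0.05465223,  0.03506052]), 'gripper_force': 0.0, 'gripper_width': 85.27887380148982}
```

View pics/wrist0.png

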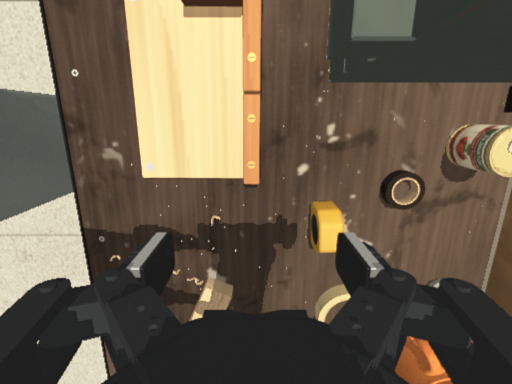

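View pics/scene0.png

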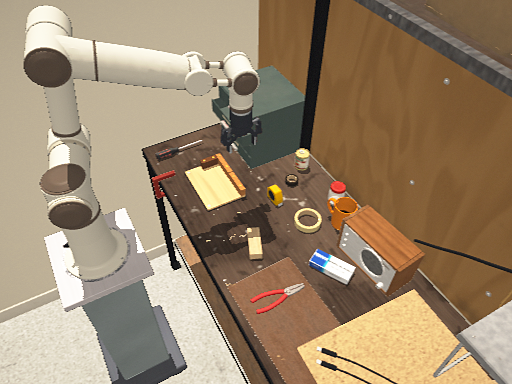

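The wrist picture shows the bed's near-right corner at about (143,178), the fence at columns 243-261 and the offcut half hidden under the gripper at (209,300). In the scene picture the pliers are at (277,298), well to the right, and the screwdriver is behind the board. I'll move to see the offcut whole.

```bash
python3 -m crank '[[[-12,-40,0,0],[-25,-80,0,0],[-37,-120,0,0],[-50,-160,0,0],[-50,-200,0,0],[-50,-220,0,0],[-50,-220,0,0],[-50,-220,0,0]]]'
cat > h.py <<'E'
from workcell import bot
import numpy as np,cv2
def px(c,p,z,info=None):
    i=info or bot.camera_info(c);K=i["intrinsics"];T=np.array(i["world_from_camera"])
    r=T[:3,:3]@np.linalg.solve(K,[p[0],p[1],1.]);o=T[:3,3]
    return (o+r*(z-o[2])/r[2])[:2]
def proj(c,P,info=None):
    i=info or bot.camera_info(c);T=np.linalg.inv(i["world_from_camera"])
    q=np.array(i["intrinsics"])@(T[:3,:3]@np.array(P,float)+T[:3,3]);return q[:2]/q[2]
E
python3 - <<'E'
from h import *
im=bot.capture("wrist");cv2.imwrite("pics/w1.png",im)
for t in ["offcut","pliers"]: print(t,bot.search_frame("wrist",t)[:2])
cv2.imwrite("pics/w1b.png",cv2.resize(im,(768,576),interpolation=cv2.INTER_CUBIC))
E
```

```text
clock: 1.6
position: [525.1, -219.3, 231.1]
orientation: [-0.0, 0.707, 0.707, 0.0]
contact_force: [0.5, 0.6, -0.9]
gripper_width: 85.5
gripper_force: 0.0
offcut [{'rect': [235.1, 180.4, 63.1, 89.4], 'conf': 0.76}]
pliers [{'rect': [219.1, 308.4, 111.1, 32.8], 'conf': 0.7}]
```

View pics/w1b.png

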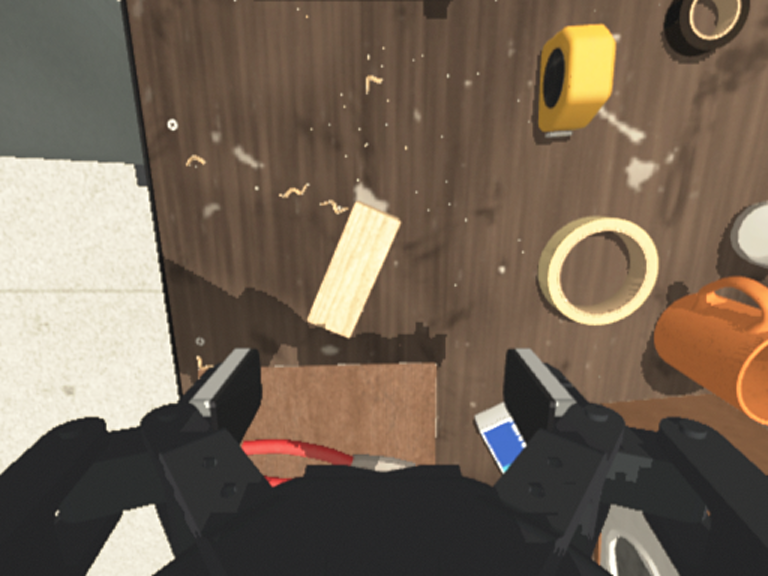

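```bash
python3 - <<'E'
from h import *
im=cv2.imread("pics/w1.png");h=cv2.cvtColor(im,cv2.COLOR_BGR2HSV)
m=cv2.inRange(h,(10,40,165),(35,160,255));m[:,:195]=0;m[:,280:]=0;m[:130]=0;m[235:]=0
m=cv2.morphologyEx(m,cv2.MORPH_OPEN,np.ones((3,3)))
c=max(cv2.findContours(m,0,1)[0],key=cv2.contourArea)
print("px",cv2.boxPoints(cv2.minAreaRect(c)).round(1).tolist())
W=np.array([px("wrist",p[0],30) for p in c],np.float32)
r=cv2.minAreaRect(W);print(r);b=cv2.boxPoints(r);print(b.round(1).tolist())
print("hand",[px("wrist",np.array(p)/1.5,30).round(1).tolist() for p in [(360,203),(400,220),(348,338),(308,322)]])
E
```

```text
px [[203.5, 213.60000610351562], [239.3000030517578, 126.4000015258789], [270.3999938964844, 139.1999969482422], [234.60000610351562, 226.3000030517578]]
((500.22393798828125, -228.84617614746094), (125.15221405029297, 42.70682907104492), 66.61946868896484)
[[455.79998779296875, -277.79998779296875], [495.0, -294.79998779296875], [544.7000122070312, -179.89999389648438], [505.5, -162.89999389648438]]
hand [[506.2, -174.1], [539.7, -188.1], [493.9, -294.7], [458.2, -279.3]]
```

The offcut lies with its centre at about (499,-234), its long axis at 66.6°, so the tool needs a -23.4° turn. In the picture its top corners are at (360,203), (400,220), (348,338) and (308,322), enlarged 1.5 times. The pliers are clear of it.

```bash
python3 -m crank '[[[-13,-7,-20,-8],[-26,-14,-60,-16],[-26,-14,-100,-23.4],[-26,-14,-140,-23.4],[-26,-14,-180,-23.4],[-26,-14,-210,-23.4],[-26,-14,-225,-23.4],[-26,-14,-225,-23.4]]]' && python3 -m crank '[[[0,0,0,0],[0,0,0,0],[0,0,0,0],[0,0,0,0],[0,0,0,0],[0,0,0,0],[0,0,0,0],[0,0,0,0]]]' 30
```

```text
clock: 2.55
position: [497.8, -232.2, 4.5]
orientation: [-0.002, 0.835, 0.55, -0.001]
contact_force: [0.6, -0.1, -0.1]
gripper_width: 85.5
gripper_force: 0.0
clock: 3.35
position: [500.5, -235.1, 8.3]
orientation: [0.002, 0.836, 0.549, 0.001]
contact_force: [-0.5, -0.1, 7.5]
gripper_width: 40.8
gripper_force: 63.3
```

```bash
python3 -m crank '[[[0,0,30,0],[0,0,80,0],[0,0,130,0],[0,30,180,8],[0,70,225,16],[0,110,225,23.4],[0,150,225,23.4],[0,190,225,23.4]]]' && python3 -m crank '[[[0,40,0,0],[0,80,0,0],[0,105,0,0],[0,105,0,0],[0,105,0,0],[0,105,0,0]]]'
python3 - <<'E'
from h import *
im=bot.capture("wrist");cv2.imwrite("pics/w2.png",im)
for t in ["offcut","board","fence","stop"]: print(t,bot.search_frame("wrist",t)[:2])
cv2.imwrite("pics/w2b.png",cv2.resize(im,(768,576),interpolation=cv2.INTER_CUBIC))
E
```

```text
clock: 4.15
position: [499.1, -42.4, 232.8]
orientation: [0.001, 0.707, 0.707, 0.001]
contact_force: [1.2, -0.5, -1.3]
gripper_width: 41.2
gripper_force: 62.5
clock: 4.75
position: [499.1, 60.1, 231.4]
orientation: [0.0, 0.707, 0.707, -0.0]
contact_force: [-0.1, -0.3, -0.2]
gripper_width: 40.7
gripper_force: 62.5
offcut [{'rect': [252.7, 225.2, 94.0, 181.2], 'conf': 0.8}, {'rect': [376.0, 253.2, 44.4, 29.8], 'conf': 0.32}]
board [{'rect': [261.0, 130.3, 135.7, 197.3], 'conf': 0.92}, {'rect': [314.7, 130.2, 32.2, 198.3], 'conf': 0.18}]
fence [{'rect': [313.4, 132.6, 29.9, 196.9], 'conf': 0.72}]
stop [{'rect': [279.9, 47.0, 66.1, 29.5], 'conf': 0.79}]
```

View pics/w2b.png

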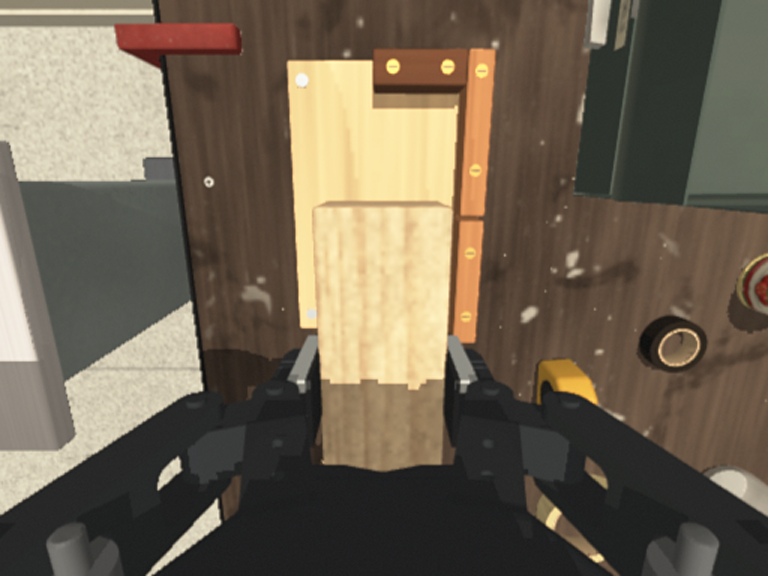

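```bash
python3 - <<'E'
from h import *
f=lambda p,z: px("wrist",np.array(p)/1.5,z).round(1)
L=lambda n,a,b,z:(lambda A,B:print(n,A,B,"ang",round(np.degrees(np.arctan2(*(B-A)[::-1])),1),"len",round(np.hypot(*(B-A)),1)))(f(a,z),f(b,z))
L("fence back top",(477,342),(495,50),46)
L("fence face top",(455,342),(469,50),46)
L("bed left",(301,328),(289,61),12)
L("stop front top",(374,86),(465,91),46)
L("stop back top",(374,49),(467,50),46)
s=bot.get_state();z=s["position"][2];print(s["position"])
L("offcut end top",(316,207),(449,207),z+24)
L("offcut end bottom",(316,207),(449,207),z-6)
# edge fits with Hough on fence
im=cv2.imread("pics/w2.png");g=cv2.cvtColor(im,cv2.COLOR_BGR2GRAY)
for l in cv2.createLineSegmentDetector().detect(g)[0][:,0]:
    if np.hypot(l[2]-l[0],l[3]-l[1])>40 and 180<l[0]<340 and l[1]<240 : print((l*1.5).round(0), f(l[:2]*1.5,46),f(l[2:]*1.5,46), f(l[:2]*1.5,12),f(l[2:]*1.5,12))
E
```

```text
fence back top [581.1 -13.3] [580.2 214. ] ang 90.2 len 227.3
fence face top [561.9 -13.3] [561.4 214. ] ang 90.1 len 227.3
bed left [421.3 -13.2] [423.8 215.3] ang 89.4 len 228.5
stop front top [492.6 190.3] [560.  186.9] ang -2.9 len 67.5
stop back top [492.7 214.7] [560. 214.] ang -0.6 len 67.3
[499.06678003  60.23424487 231.31972235]
offcut end top [479.3 117.5] [517.6 117.5] ang 0.0 len 38.3
offcut end bottom [474.6 115.3] [522.5 115.3] ang 0.0 len 47.9
[318. 333. 321. 414.] [443.2  -4.6] [442.8 -83.8] [437.5 -18.1] [ 437.  -105.5]
[370.  59. 286.  60.] [490.  207.9] [428.7 207.8] [489.2 216.4] [421.5 216.3]
[286.  63. 299. 325.] [428.8 205.8] [427.1   2.3] [421.5 214.1] [419.7 -10.5]
[477. 309. 482. 237.] [578.9  17.2] [579.4  78.4] [587.3   5.9] [587.9  73.5]
[483. 213. 493.  80.] [579.3  97.9] [579.9 194.6] [587.7  95. ] [588.4 201.7]
[458.  93. 376.  93.] [555.2 185.4] [494.  185.7] [561.1 191.6] [493.5 191.9]
[459. 222. 454. 307.] [560.5  90.3] [559.9  19.1] [567.   86.6] [566.3   8. ]
[469.  51. 459. 211.] [561.4 213.1] [560.   99.2] [568.  222.2] [566.5  96.4]
[455. 108. 374. 108.] [552.9 175.6] [492.5 175.4] [558.5 180.7] [491.9 180.5]
[327. 200. 438. 200.] [455. 108.] [542.6 107.9] [450.5 106.2] [547.2 106. ]
[447. 206. 316. 206.] [550.3 103.1] [445.9 103.3] [555.7 100.7] [440.5 100.9]
[316. 323. 310. 207.] [441.4   4. ] [441.3 102.3] [435.5  -8.7] [435.4  99.8]
[376.  83. 462.  84.] [494.  192.1] [557.6 191.7] [493.6 198.9] [563.8 198.5]
[315. 209. 321. 318.] [444.7 100.8] [445.9   9.1] [439.1  98.2] [440.5  -3.1]
[466.  48. 376.  49.] [559.1 215.1] [494.1 214.9] [565.5 224.4] [493.7 224.2]
```

```bash
python3 -m crank '[[[3,33,-40,0],[5.5,65,-80,0],[5.5,65,-125,0],[5.5,65,-165,0],[5.5,65,-190,0],[5.5,65,-203,0],[5.5,65,-211,0],[5.5,65,-211,0]]]' && python3 -m crank '[[[0,0,0,0],[0,0,0,0],[0,0,0,0],[0,0,0,0]]]' 60 && python3 -m crank '[[[0,0,20,0],[0,0,45,0],[0,-40,90,0],[0,-80,110,0],[0,-110,110,0],[0,-140,110,0],[0,-140,110,0],[0,-140,110,0]]]' 0
python3 - <<'E'
from h import *
im=bot.capture("wrist");cv2.imwrite("pics/w3.png",im)
cv2.imwrite("pics/w3b.png",cv2.resize(im,(768,576),interpolation=cv2.INTER_CUBIC))
E
```

```text
clock: 5.8
position: [505.7, 125.8, 21.5]
orientation: [0.001, 0.707, 0.707, 0.001]
contact_force: [0.2, -0.1, -0.9]
gripper_width: 40.6
gripper_force: 62.4
clock: 6.2
position: [504.8, 125.9, 20.7]
orientation: [0.0, 0.707, 0.707, 0.0]
contact_force: [0.4, -0.3, 0.6]
gripper_width: 59.9
gripper_force: 0.0
clock: 7.0
position: [504.4, -14.2, 130.2]
orientation: [-0.0, 0.708, 0.707, 0.0]
contact_force: [-0.3, 0.6, 0.8]
gripper_width: 0.2
gripper_force: 0.0
```

View pics/w3b.png

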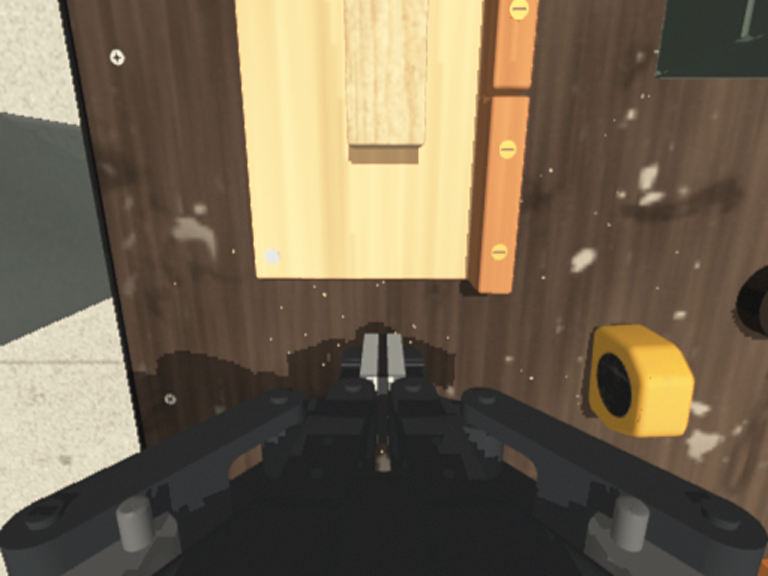

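The offcut lies flat on the bed, square to the fence; its near end is at row ~146 of the enlarged picture and the fence is about 40 mm off. Next I push its end toward the stop.

```bash
python3 -m crank '[[[0,30,-40,0],[0,49,-80,0],[0,49,-104,0],[0,55,-104,0],[0,60,-104,0],[0,65,-104,0],[0,69,-104,0],[0,71,-104,0]]]' && python3 -m crank '[[[0,2,0,0],[0,4,0,0],[0,6,0,0],[0,8,0,0],[0,9,0,0],[0,10,0,0],[0,10,0,0]]]'
```

```text
clock: 7.85
position: [505.6, 57.3, 27.6]
orientation: [0.001, 0.707, 0.707, 0.001]
contact_force: [0.1, 0.9, 0.7]
gripper_width: 0.0
gripper_force: 0.0
clock: 8.55
position: [504.5, 65.7, 26.3]
orientation: [0.001, 0.707, 0.707, -0.001]
contact_force: [-1.2, -6.8, 1.1]
gripper_width: -0.2
gripper_force: 3.4
```

```bash
python3 -m crank '[[[0,-6,0,0],[-5,-10,35,0],[-45,-10,50,0],[-54,30,50,0],[-54,67,50,0],[-54,67,20,0],[-54,67,0,0],[-54,67,0,0]]]' && python3 -m crank '[[[8,0,0,0],[16,0,0,0],[22,0,0,0],[28,0,0,0],[34,0,0,0],[40,0,0,0],[45,0,0,0],[49,0,0,0]]]'
```

```text
clock: 9.35
position: [447.5, 134.2, 23.6]
orientation: [-0.002, 0.707, 0.707, -0.002]
contact_force: [-0.3, -0.8, -0.4]
gripper_width: 0.0
gripper_force: 0.0
clock: 10.15
position: [499.8, 134.0, 26.2]
orientation: [-0.0, 0.707, 0.707, -0.0]
contact_force: [-1.0, -0.6, 0.4]
gripper_width: 0.0
gripper_force: 0.7
```

```bash
python3 -m crank '[[[1.5,0,0,0],[3,0,0,0],[4.5,0,0,0],[6,0,0,0],[6,0,0,0],[6,0,0,0]]]'
python3 - <<'E'
from h import *
im=bot.capture("wrist");cv2.imwrite("pics/w4.png",im)
cv2.imwrite("pics/w4b.png",cv2.resize(im,(768,576),interpolation=cv2.INTER_CUBIC))
print(bot.get_state()["contact_force"])
E
```

```text
clock: 10.75
position: [505.5, 134.1, 26.2]
orientation: [0.0, 0.707, 0.707, 0.0]
contact_force: [-0.8, 0.1, -0.8]
gripper_width: -0.1
gripper_force: 0.3
[-0.67768952  1.260987   -0.26773745]
```

View pics/w4b.png

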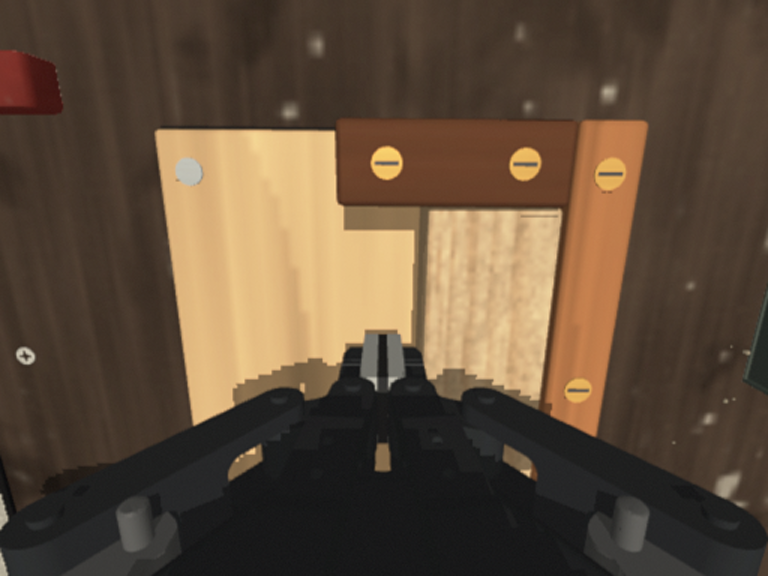

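The offcut lies against the stop, with its end at row ~207, and is nearly at the fence, with its right edge at columns 560-545. I keep pushing until the force rises.

```bash
python3 -m crank '[[[1,0,0,0],[2,0,0,0],[2,0,0,0],[2,0,0,0]]]';  python3 -m crank '[[[1,0,0,0],[2,0,0,0],[2,0,0,0],[2,0,0,0]]]'; python3 -m crank '[[[1,0,0,0],[2,0,0,0],[2,0,0,0],[2,0,0,0]]]'
```

```text
clock: 11.2
position: [505.7, 134.0, 26.1]
orientation: [-0.002, 0.707, 0.707, -0.002]
contact_force: [-7.8, -0.8, 6.5]
gripper_width: 0.4
gripper_force: 3.9
clock: 11.6
position: [505.8, 134.1, 25.9]
orientation: [-0.003, 0.707, 0.707, -0.003]
contact_force: [-14.0, -1.5, 12.6]
gripper_width: -0.1
gripper_force: 7.4
clock: 12.0
position: [505.9, 134.1, 25.8]
orientation: [-0.005, 0.707, 0.707, -0.005]
contact_force: [-21.9, -2.5, 19.3]
gripper_width: -0.1
gripper_force: 11.1
```

```bash
python3 -m crank '[[[-1,0,0,0],[-2,0,0,0],[-3,0,0,0],[-3,0,0,0],[-3,0,0,0],[-3,0,0,0]]]'
python3 - <<'E'
from h import *
im=bot.capture("wrist");cv2.imwrite("pics/w5.png",im)
f=lambda p,z: px("wrist",p,z).round(1)
g=cv2.cvtColor(im,cv2.COLOR_BGR2GRAY)
for l in cv2.createLineSegmentDetector().detect(g)[0][:,0]:
    if np.hypot(l[2]-l[0],l[3]-l[1])>30 and 220<l[0]<420 and l[1]<290 : print((l*1.5).round(0),f(l[:2],46),f(l[2:],46),f(l[:2],42),f(l[2:],42))
cv2.imwrite("pics/w5b.png",cv2.resize(im[110:290,200:440],(780,585),interpolation=cv2.INTER_CUBIC))
E
```

```text
clock: 12.6
position: [505.7, 134.1, 25.9]
orientation: [-0.002, 0.707, 0.707, -0.002]
contact_force: [-10.4, -0.8, 8.6]
gripper_width: 0.1
gripper_force: 5.5
[335. 130. 158. 129.] [491.6 212.5] [441.6 212.8] [491.1 212.9] [439.5 213.2]
[427. 213. 423. 380.] [518.6 189.4] [518.6 134.4] [519. 189.] [519.1 132.3]
[539. 397. 561. 214.] [558.  128.3] [558.4 188.9] [559.7 125.9] [560.1 188.6]
[335. 200. 333. 132.] [491.  193.1] [491.2 211.9] [490.5 192.9] [490.7 212.3]
[560. 210. 346. 206.] [557.7 190.3] [494.3 191.2] [559.4 190. ] [493.9 190.9]
[411. 342. 416. 211.] [514.4 147.8] [515.2 189.9] [514.7 146.1] [515.5 189.6]
[412. 229. 344. 229.] [513.9 184.4] [493.6 184.4] [514.2 183.9] [493.2 183.9]
[596. 434. 648. 124.] [579.1 113.9] [579.7 214. ] [581.5 111.1] [582.1 214.4]
[581. 121. 545. 402.] [561.  214.8] [560.3 126. ] [562.8 215.3] [562.1 123.6]
[571. 121. 415. 118.] [558.  214.8] [514.4 215.6] [559.8 215.3] [514.6 216.1]
[505. 370. 509. 325.] [545.8 137.9] [545.8 153.8] [547.2 135.8] [547.1 152.3]
[344. 201. 563. 203.] [493.8 192.8] [558.6 192.3] [493.4 192.5] [560.3 192.1]
```

View pics/w5b.png

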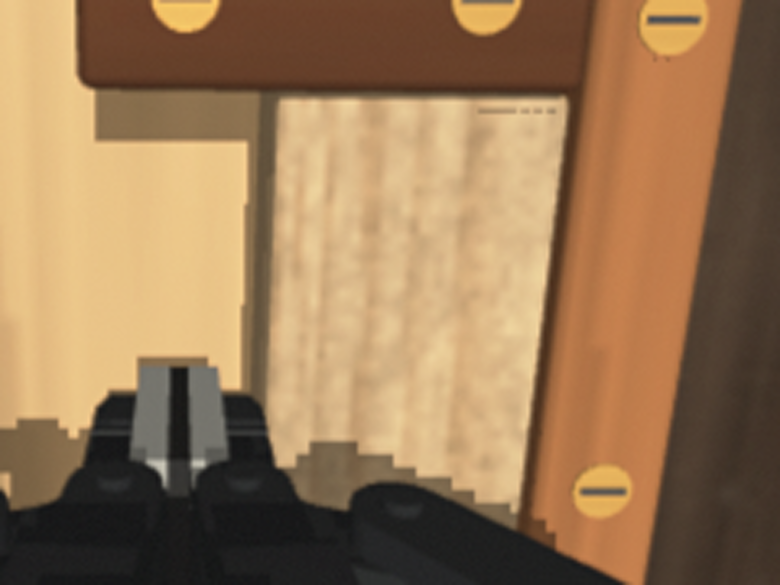

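It is flush with the fence: the side lines are 41 mm apart, at x 519 and 560. The end shows a dark gap of about 1-2.5 mm at the stop, so I'll push the end again, then hold.

```bash
python3 -m crank '[[[-12,0,0,0],[-12,0,45,0],[20,-40,50,0],[27.5,-84,50,0],[27.5,-84,25,0],[27.5,-84,0,0],[27.5,-80,0,0],[27.5,-76,0,0]]]' && python3 -m crank '[[[0,2,0,0],[0,4,0,0],[0,6,0,0],[0,7,0,0],[0,8,0,0],[0,9,0,0],[0,10,0,0],[0,10,0,0]]]'
```

```text
clock: 13.45
position: [536.0, 58.4, 26.5]
orientation: [-0.0, 0.707, 0.707, -0.0]
contact_force: [-0.2, -0.7, 0.1]
gripper_width: -0.1
gripper_force: 0.0
clock: 14.25
position: [536.5, 65.6, 26.9]
orientation: [0.002, 0.707, 0.707, -0.001]
contact_force: [-1.9, -10.7, 3.1]
gripper_width: 0.0
gripper_force: 5.3
```

```bash
python3 -m crank '[[[0,-5,0,0],[0,-12,0,0],[0,-12,45,0],[-40,20,50,0],[-42,66,50,0],[-42,66,25,0],[-42,66,0,0],[-42,66,0,0]]]' && python3 -m crank '[[[4,0,0,0],[8,0,0,0],[10,0,0,0],[11,0,0,0],[12,0.5,0,0],[13,1,0,0],[14,1,0,0],[14.5,1,0,0]]]' && python3 -m crank '[[[0,0,0,0],[0,0,0,0],[0,0,0,0],[0,0,0,0]]]'
python3 - <<'E'
from h import *
im=bot.capture("wrist");cv2.imwrite("pics/w6.png",im)
cv2.imwrite("pics/w6b.png",cv2.resize(im[110:290,200:440],(780,585),interpolation=cv2.INTER_CUBIC))
E
```

```text
clock: 15.05
position: [490.6, 134.2, 23.2]
orientation: [-0.003, 0.707, 0.707, -0.003]
contact_force: [-0.3, 0.3, -0.7]
gripper_width: 0.1
gripper_force: 0.0
clock: 15.85
position: [505.7, 134.8, 25.9]
orientation: [-0.002, 0.707, 0.707, -0.003]
contact_force: [-11.9, -2.1, 11.2]
gripper_width: 0.0
gripper_force: 6.2
clock: 16.25
position: [505.7, 134.8, 26.0]
orientation: [-0.002, 0.707, 0.707, -0.003]
contact_force: [-10.6, -2.2, 9.6]
gripper_width: 0.0
gripper_force: 5.6
```

View pics/w6b.png

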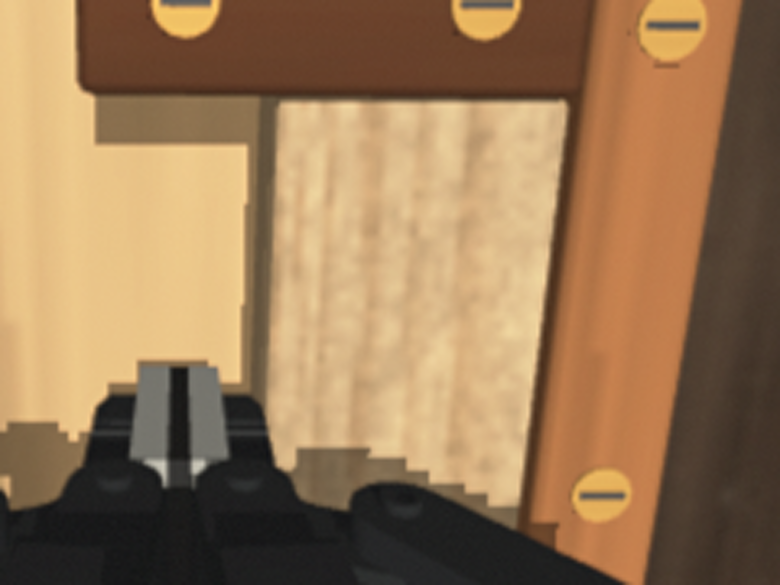

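The offcut sits tight in the corner: its end meets the stop at row ~98 of the crop and its side meets the fence. The tool presses with about 10.6 N toward the fence and 9.6 N down, and the readings are steady. I'm handing in.

```bash
python3 -c "
from workcell import bot
print(bot.close_job())"
```

```text
the job is handed in; nothing more can be done
None
```

I handed the job in with the offcut laid flat, flush to the fence and its end at the stop, held by one diagonal push of about 10.6 N toward the fence and 9.6 N down; I saw no contact with the tape measure, screwdriver or pliers, and no verdict came back.

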